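# Lock a wheelchair battery pack in its charging dock and tug-test it

## Robot

A 7-joint arm with a two-finger parallel gripper is mounted at the origin on the work surface. World frame = base frame: x ahead of the robot, y to its left, z up, the work surface at z = 0. Lengths are in m, angles in rad, forces in N, time in s.
With the tool pointing down it reaches from about 0.425 to 1.025 m from the base axis. Payload 9.4 kg.
Tool frame: the origin (TCP) lies at the very end of the fingers, on their centre line; the grasp point (between the pads) lies 19 mm behind it (env.grip_depth is the distance from the TCP to the grasp point, in m); z points along the fingers, x is the direction in which the jaws open and shut, and the axes are right-handed (so a half turn about z gives the same grasp; the last joint's range is limited). The gripper opens to 85 mm and grips with 20 to 120 N. Pads are 22 mm wide; open, the fingers measure 114 mm over their backs; the gripper's body (76 mm by 85 mm) begins 54 mm behind the grasp point. The pads swing forward as they close: fully open they stand 13 mm farther back than shut.
Start: joints at [-1.317, 0.599, -0.003, 1.599, 0.002, 0.943, -0.08], TCP at [0.235, 0.686, 0.231] pointing down, gripper open.
Joint ranges: [-2.57, 2.57], [-0.35, 1.97], [-1.29, 1.29], [0.11, 2.56], [-1.05, 4.19], [0.11, 1.86], [-2.63, 2.63]. Speed limits (rad/s): [2.22, 2.22, 3.01, 3.01, 3.14, 3.14, 3.14].

## Interface

Orientations are given as a 3x3 rotation matrix whose columns are the frame's x, y, z axes.
In Python, from rig import env gives the robot as it stands.
- The arm moves only by the tool play_rows, never from a script. Its argument "targets" is a list of rows, each a list of 5 numbers: the opening, from 0 (shut) to 1 (fully open), then the shift along the tool's x, y, z in units of 25 cm (1.0 is 25 cm), then the turn about the tool's z in units of 45 degrees (1.0 is 45 degrees). A call has exactly 8 rows; each row is the pose to reach, as a shift and turn from the pose commanded when the call began, along the tool's axes at that moment; what a row does not reach only later rows make up. A row lasts 1/10 s, in which the tool goes at most 50 mm and 8.59 degrees, less where a joint would pass 70% of its speed; a pose out of reach is approached as far as the arm can. A call with a number of a shift or a turn outside -1 to 1 is refused whole. A call with a gripper value outside its range is refused whole. The fingers move at their own pace and stop on an object; the grip force is fixed at half the most. Time passes only in rows, so rows that repeat a pose let the fingers close, or fill a call up. It gives the time, the measured TCP pose, the force and the opening at its end, in the units of the state.
- env.get_state(): the state, without advancing time (a new reading comes with each control period).
- env.get_image(name): name is "scene" or "top" or "wrist"; returns a dict with "color" (480x640x3 uint8, red, green, blue), "depth" (480x640 float32, m along the optical axis (not along the pixel's ray), 0 where there is no reading), "mtx" (3x3 intrinsics, pixels), "camera_from_world" (4x4, takes a point from world to camera coordinates). Camera axes: x right, y up, looking along -z (the intrinsics and any distortion apply to the point x, -y, -z); pixel columns grow to the right and rows downward; lengths in m; the calibration is good to about 2 mm. The wrist camera is an equidistant fisheye: a pixel r from the principal point sees the ray r / f radians off the axis. A picture is of the moment at which its call begins.
- env.job_done(): hands the job in, once; it reports no verdict.
The state is a dict: "clock": time; "joints": joint angles; "dq": joint speeds; "effort": joint torques, N m; "position": TCP position; "orientation": TCP orientation; "contact_force": force on the tool from outside, world axes, zero at the start; "ft_torque": the same for the moment, N m; "gripper_width": finger opening in m.
Only numpy, scipy, OpenCV 4.12 (cv2) and the standard library are available. Lean on these libraries where they do the work, as an engineer would, in place of code of your own. Each camera call takes 0.05 s, during which the arm holds its last target. There are 200 camera calls.

## Task

One of the two charging docks holds a wheelchair battery pack that is not locked in. Push that dock's slide switch across its detent to the locked end, then take the pack by its handle and pull it straight up with about 15 N in all (never more than 25 N) for a second to prove that the lock holds it, let it settle back fully seated and let go. Leave the empty dock's switch and everything else on the bench as they are.

Things in the scene. Friction and masses are not known exactly. Their poses are not given: they have to be found in the camera images.
- dock: The occupied charging dock, a grey block fixed to the bench, 110 mm along its x, from -88.5 to +95 mm along its y, 50 mm high; origin on its underside, z up. An open well around y = -50 mm (73 by 63 mm, floor 8 mm above the bench) holds the pack; the slide switch is in its flat top around y = +45 mm. Only the ridge, 0.8 mm screw heads at the corners and the pack stand above the top.
- switch_ridge (a point): Centre of the top of the small ridge on the occupied dock's slide switch. The ridge, bare metal, is 24 mm long along the dock's x, 4 mm thick along its y and stands 4 mm above the dock's top (54 mm above the bench), in the middle of a black plate (30 by 44 mm) flush with the top. Pushing the ridge along the dock's -y, towards the pack, locks. Past the plate's ends the window is 2 mm deep.
- switch (a joint): The occupied dock's slide switch: 0 m unlocked (as it starts, ridge at y = +45 mm of the dock), 0.012 m fully locked (ridge at y = +33 mm). The detent takes about 7 N to start, less towards the middle, then past 6 mm it snaps to the other end by itself.
- catch: Steel latch inside the dock, carried by the switch (origin inside the dock; nothing to touch here). Locked, its two sprung prongs lie above the pack's side lugs and stop it from coming out. It is worn: the pack rises freely by 1.5 to 5.5 mm, differently each time, before its lugs meet the prongs; from there the prongs give 1 mm per 8 N.
- pack: Battery pack in the well of the occupied dock, 1.5 mm of play each side, 0.36 to 0.54 kg. Black block 70 mm along x, 60 mm along y, 58 mm high, a lug on each x side near the foot; on top a grey handle rib 18 mm thick along x, 50 mm long along y, 30 mm high. Origin at the underside's centre, z up, axes as the dock's. Seated: underside 8, block top 66, handle top 96 mm above the bench.
- pack_handle (a point): Centre of the top of the pack's handle rib, 88 mm above the pack's underside. Pinch the rib across its 18 mm (along the pack's x).
- spare_dock: The empty dock, same make as the other (its well is empty); same frame.
- spare_switch (a joint): The empty dock's slide switch, 0 m; to be left there.
- marker: Blue marker lying on the bench, 120 mm long, 18 mm thick; origin under its middle. Leave alone.
- collar: Aluminium tube collar on the bench, 48 mm across, 22 mm high; origin under its centre. Leave alone.
- screwdriver: Screwdriver lying on the bench. Leave alone.
- wrench: Wrench lying on the bench. Leave alone.
- glue: White bottle with a red cap, 52 mm across, 140 mm high, standing beyond the docks. Leave alone.
- jar: Glass jar, 64 mm across, 80 mm high, beyond the docks. Leave alone.
- hammer: Hammer lying on the bench. Leave alone.
Things that resemble listed ones, but are neither listed nor needed, are in the scene too. There is more than one size of the pack; the one meant has the size given above.

How it is judged:
On the way, in this order (a step that is already met when the one before it is completed fails the run):
1. the occupied dock's switch is at its locked end (value of joint switch above 0.0095 m), for 0.2 s.
2. the pack is pulled up against the locked catch (catch loaded with at least 6 N) (contact force between pack and catch above 6 N and contact force between the fingers and pack above 3 N and value of joint switch above 0.0095 m), for 0.3 s.
At the end, for the whole second after the job is handed in: The occupied dock's switch is locked (beyond 9.5 of 12 mm), the pack at rest, upright and seated within 1.5 mm of the well's floor, not loading the catch; the empty dock's switch still unlocked (below 3 mm) (value of joint switch above 0.0095 m and z of pack in the frame of dock below 0.0095 m and angle between pack's own z axis and vertical below 0.03 rad and linear speed of pack below 0.01 m/s and contact force between pack and catch below 1 N and value of joint spare_switch below 0.003 m); the robot touches nothing.
It fails at once if the catch is loaded with more than 22 N (pulled too hard) (contact force between pack and catch above 22 N).
It fails at once if the pack is lifted out of its seat (more than 12 mm) (z of pack in the frame of dock above 0.02 m).
It fails at once if the empty dock's switch is moved (value of joint spare_switch above 0.004 m).
It fails at once if another thing on the bench is moved more than 30 mm (distance of any of marker, collar, screwdriver, wrench, glue, jar, hammer from where it was at the start of the episode above 0.03 m).
It also fails if it takes over 64 s, if anything falls off the work surface, if the arm or the gripper's body presses on something with over 40 N, if the wrist force passes 120 N, or if a joint passes its speed limit or range.

## Working session

There is one attempt and no reset: what is moved stays moved. The work goes in short steps, Python scripts to look and compute and a tool call to move; the robot and the scene stay as the last step left them, time stands still between calls to the robot, and variables do not carry over. Pictures are saved under pics/ and viewed, about 8 in all and at most 12, crops included, and the job is handed in when it is done.

Besides the shell and the picture viewer there is one more tool, called by a JSON object that holds its "method" and its "body", one argument or row to a line. play_rows: Moves the arm, as the interface text tells. Shifts and turns lie within -1 to 1; 1 stands for 25 cm of shift or 45 degrees of turn. Its arguments: {"type":"object","properties":{"targets":{"type":"array","items":{"type":"array","items":{"type":"number","minimum":-1,"maximum":1}}}},"required":["targets"]}

```bash
mkdir -p pics; ls
python3 - <<'E'
from rig import env
import cv2,numpy as np
s=env.get_state(); print(s)
for n in("top","scene"):
    d=env.get_image(n); cv2.imwrite(f"pics/{n}0.png",d["color"][:,:,::-1]); np.savez(f"{n}0.npz",**d); print(n,d["mtx"],d["camera_from_world"])
E
```

```text
pics
{'clock': 0.0, 'joints': array([-1.31673202,  0.60009958, -0.00254882,  1.60012892,  0.0018019 ,
        0.94288154, -0.07983375]), 'dq': array([-7.50701631e-05, -1.50313333e-03, -3.89204585e-05,  8.31700174e-04,
        9.96676383e-05,  1.95161688e-03, -1.45247245e-03]), 'effort': array([ 1.02647111e-03, -7.76460242e+01,  1.56489015e+00, -2.58014649e+01,
        1.22668603e-02,  8.97832710e-03, -9.84414385e-06]), 'position': array([0.23531694, 0.68525755, 0.23043566]), 'orientation': array([[ 3.24736902e-01,  9.45804322e-01, -3.59497587e-04],
       [ 9.45803186e-01, -3.24737072e-01, -1.47195028e-03],
       [-1.50891913e-03,  1.37982610e-04, -9.99998852e-01]]), 'contact_force': array([ 0.07023764, -0.42187189, -1.07270324]), 'ft_torque': array([-0.01541155, -0.02261518, -0.05244704]), 'gripper_width': 0.08531334198992808}
top [[602.00359806   0.         319.67580083]
 [  0.         602.00359806 238.85243698]
 [  0.           0.           1.        ]] [[ 0.01259489 -0.9999125  -0.00404549 -0.00550816]
 [ 0.99553065  0.01216079  0.09365279 -0.616385  ]
 [-0.0935954  -0.00520696  0.9955967  -1.28442358]
 [ 0.          0.          0.          1.        ]]
scene [[576.0964541    0.         318.43073139]
 [  0.         576.0964541  244.09273636]
 [  0.           0.           1.        ]] [[ 0.76519304  0.64379479  0.00280527 -0.45345388]
 [-0.3464155   0.40805732  0.84468073  0.12731181]
 [ 0.54265634 -0.6473156   0.53526312 -1.75235165]
 [ 0.          0.          0.          1.        ]]
```

View pics/top0.png

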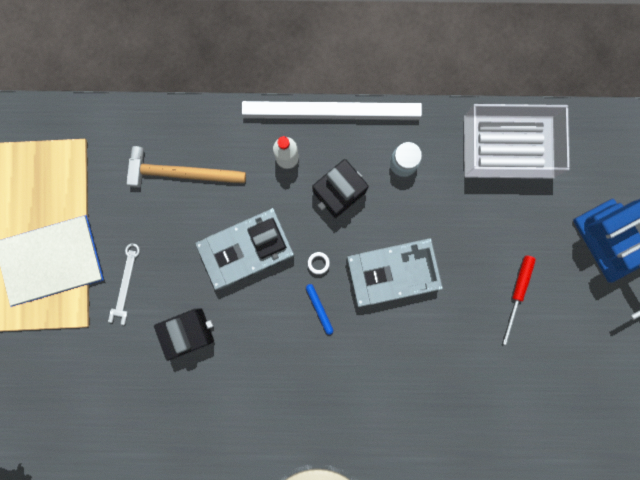

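View pics/scene0.png

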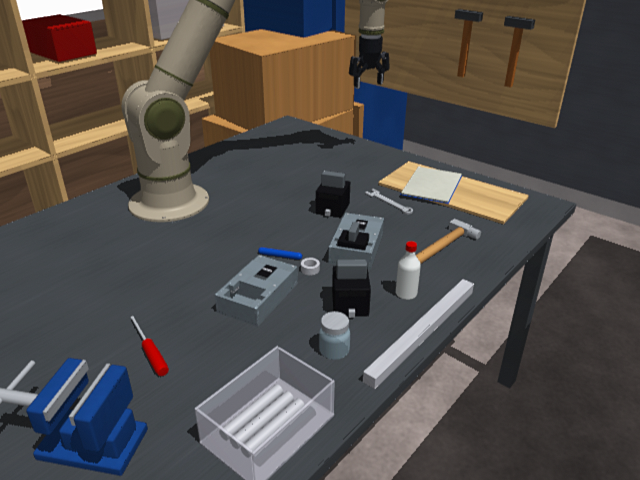

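The top view shows the occupied dock around px (245,250), with its ridge near (228,256) and the pack handle near (266,238). The empty dock is at (394,273). The scene view confirms this, and the tall packs standing loose are decoys.

```bash
cat > h.py <<'E'
import numpy as np,cv2
def plane(d,px,z):
    K=d["mtx"];T=d["camera_from_world"];R=T[:3,:3];c=-R.T@T[:3,3]
    px=np.atleast_2d(px).astype(float)
    r=np.c_[(px[:,0]-K[0,2])/K[0,0],-(px[:,1]-K[1,2])/K[1,1],-np.ones(len(px))]@R
    return c+r*((z-c[2])/r[:,2])[:,None]
E
python3 - <<'E'
import numpy as np,cv2
from h import plane
d=dict(np.load("top0.npz")); im=d["color"]; x0,y0,x1,y1=190,200,300,300
c=im[y0:y1,x0:x1].astype(int)
print(c[45,20],c[56,38],c[30,75],c[38,75])
# height by depth: world z per pixel
uu,vv=np.meshgrid(np.arange(x0,x1),np.arange(y0,y1))
K=d["mtx"];T=d["camera_from_world"];D=d["depth"][y0:y1,x0:x1]
P=np.stack([(uu-K[0,2])/K[0,0]*D,-(vv-K[1,2])/K[1,1]*D,-D],-1)
W=(P-T[:3,3])@T[:3,:3]
z=W[...,2]
def rect(m,h,name):
    cs,_=cv2.findContours(m.astype(np.uint8),cv2.RETR_EXTERNAL,cv2.CHAIN_APPROX_NONE)
    k=max(cs,key=cv2.contourArea)[:,0]+[x0,y0]
    w=plane(d,k,h); r=cv2.minAreaRect((w[:,:2]*1000).astype(np.float32)); print(name,r,m.sum())
rect((z>.042)&(z<.058),.05,"top-depth"); rect(((z>.03)),.05,"any"); rect(z>.086,.096,"handle")
rect((z>.042)&(c.min(2)>90),.05,"grey")
m=(c.min(2)>190)
for v,u in np.argwhere(m): print(u+x0,v+y0,end=' ')
b=np.argwhere(m)[:,::-1]+[x0,y0]
big=cv2.resize(im[y0:y1,x0:x1,::-1],None,fx=6,fy=6,interpolation=cv2.INTER_NEAREST);cv2.imwrite("pics/c1.png",big[:600,:])
E
```

```text
[165 184 191] [68 69 75] [65 67 69] [146 158 162]
top-depth ((592.478515625, 164.71640014648438), (110.66361236572266, 183.25526428222656), 24.83003044128418) 3331
any ((591.9906616210938, 164.37051391601562), (111.83946228027344, 183.47344970703125), 24.83003044128418) 4384
handle ((614.6995849609375, 116.03115844726562), (18.651514053344727, 49.934906005859375), 24.82757568359375) 250
grey ((592.478515625, 164.71640014648438), (110.66361236572266, 183.25526428222656), 24.83003044128418) 3286
271 209 272 209 270 210 271 210 272 210 273 210 270 211 271 211 272 211 271 212 265 213 265 214 262 215 249 221 235 227 235 228 236 228 237 228 235 229 236 229 237 229 235 230 236 230 198 244 199 244 200 244 198 245 199 245 198 246 199 246 224 251 224 252 224 253 225 253 292 253 224 254 225 254 287 254 224 255 225 255 226 255 225 256 226 256 225 257 226 257 226 258 227 258 227 259 227 260 228 260 264 264 252 267 253 267 254 267 252 268 253 268 254 268 252 269 253 269 215 283 216 283 217 283 215 284 216 284 217 284 215 285 216 285
```

View pics/c1.png

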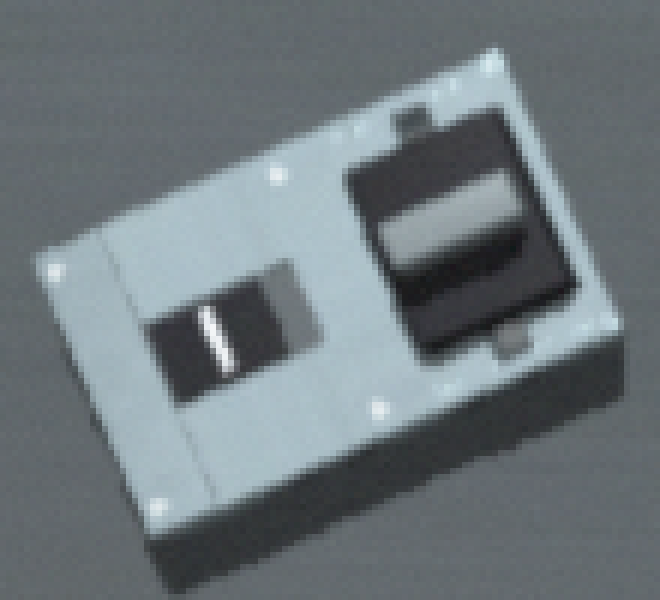

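Dock yaw is 24.8°. The rectangle fit puts the dock origin at (593.8, 161.8) mm, the ridge at about (574.9, 202.6) and the handle at (614.7, 116.2). I'll go above a point behind the ridge (dock y=+66) with the fingers shut.

{"method": "play_rows", "body": {
  "targets": [
    [0,-0.05,0.07,0,0.1],
    [0,-0.13,0.18,0,0.25],
    [0,-0.23,0.32,0,0.42],
    [0,-0.34,0.47,0,0.6],
    [0,-0.45,0.63,0,0.77],
    [0,-0.55,0.77,0,0.9],
    [0,-0.62,0.87,0,1],
    [0,-0.66,0.92,0,1]
  ]
}}

```text
clock: 0.9
position: [0.4011, 0.4526, 0.2313]
orientation: [[0.9, 0.435, 0.0], [0.435, -0.9, -0.001], [0.0, 0.001, -1.0]]
contact_force: [0.5, 0.5, 0.3]
gripper_width: 0.0
```

```bash
cat >> h.py <<'E'
O=np.array([.5938,.1618]);A=np.deg2rad(24.83)
DX=np.array([np.cos(A),np.sin(A)]);DY=np.array([-np.sin(A),np.cos(A)])
def rep(env,dx,dy,z):
    s=env.get_state();p=s["position"];R=s["orientation"]
    q=p[:2]-O;print("t",s["clock"],"dock mm",(1e3*q@DX).round(1),(1e3*q@DY).round(1),(p[2]*1e3).round(1),"F",s["contact_force"].round(1),"w",s["gripper_width"].round(4))
    t=np.r_[O+dx/1e3*DX+dy/1e3*DY,z/1e3]-p
    print("shift units",(R.T@t/.25).round(4),"turn",((np.degrees(np.arctan2(R[1,0],R[0,0])-A))/45).round(4))
E
python3 - <<'E'
from h import *
from rig import env
rep(env,0,66,120)
E
```

```text
Traceback (most recent call last):
  File "h.py", line 11, in rep
    q=p[:2]-O;print("t",s["clock"],"dock mm",(1e3*q@DX).round(1),(1e3*q@DY).round(1),(p[2]*1e3).round(1),"F",s["contact_force"].round(1),"w",s["gripper_width"].round(4))
                                                                                                                                             ^^^^^^^^^^^^^^^^^^^^^^^^
AttributeError: 'float' object has no attribute 'round'
```

```bash
sed -i 's/s\["gripper_width"\].round(4)/s["gripper_width"]/' h.py
python3 - <<'E'
from h import *
from rig import env
rep(env,0,66,120)
E
```

```text
t 0.9 dock mm -52.7 344.9 231.3 F [0.5 0.5 0.3] w 4.7432463622511634e-05
shift units [0.1917 1.1185 0.4462] turn 0.0219
```

{"method": "play_rows", "body": {
  "targets": [
    [0,0.02,0.08,0,0.02],
    [0,0.05,0.22,0.02,0.022],
    [0,0.08,0.38,0.06,0.022],
    [0,0.11,0.55,0.12,0.022],
    [0,0.14,0.71,0.18,0.022],
    [0,0.17,0.86,0.24,0.022],
    [0,0.185,0.95,0.28,0.022],
    [0,0.19,1.0,0.3,0.022]
  ]
}}

```text
clock: 1.7
position: [0.5529, 0.2498, 0.1551]
orientation: [[0.906, 0.424, -0.001], [0.424, -0.906, -0.001], [-0.001, 0.0, -1.0]]
contact_force: [-0.0, -0.4, 1.0]
gripper_width: -0.0
```

Run:
```python
from h import *
from rig import env
for n in("wrist","top"):
    d=env.get_image(n);cv2.imwrite(f"pics/{n}1.png",d["color"][:,:,::-1]);np.savez(f"{n}1.npz",**d)
rep(env,0,64,60)
```

```text
t 1.8 dock mm -0.5 97.7 155.6 F [-0.7  0.1 -0.2] w -0.00011866665059814855
shift units [0.0018 0.1349 0.3823] turn 0.0042
```

View pics/wrist1.png

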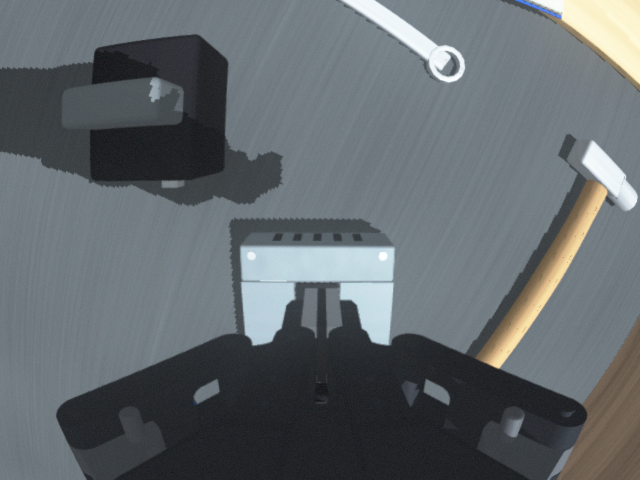

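Wrist view: the dock lies square to the gripper (edges x≈240 to 393), with the shut fingers centred at x≈320. I'll descend behind the ridge.

{"method": "play_rows", "body": {
  "targets": [
    [0,0,0.03,0.05,0.004],
    [0,0,0.07,0.13,0.004],
    [0,0,0.1,0.21,0.004],
    [0,0,0.12,0.28,0.004],
    [0,0,0.13,0.34,0.004],
    [0,0,0.13,0.38,0.004],
    [0,0,0.13,0.4,0.004],
    [0,0,0.13,0.4,0.004]
  ]
}}

```text
clock: 2.6
position: [0.5652, 0.2224, 0.0558]
orientation: [[0.907, 0.422, -0.001], [0.422, -0.907, -0.0], [-0.001, -0.0, -1.0]]
contact_force: [-0.5, 0.3, 0.6]
gripper_width: 0.0001
```

Run:
```python
from h import *
from rig import env
rep(env,0,56,51.5)
```

```text
t 2.6 dock mm -0.5 67.0 55.8 F [-0.5  0.3  0.6] w 0.00013740140294970604
shift units [0.0019 0.0438 0.0172] turn 0.0023
```

{"method": "play_rows", "body": {
  "targets": [
    [0,0,0,0.004,0],
    [0,0,0,0.008,0],
    [0,0,0,0.012,0],
    [0,0,0,0.016,0],
    [0,0,0,0.016,0],
    [0,0,0,0.016,0],
    [0,0,0,0.016,0],
    [0,0,0,0.016,0]
  ]
}}

```text
clock: 3.4
position: [0.5657, 0.2217, 0.0523]
orientation: [[0.907, 0.421, 0.0], [0.421, -0.907, -0.0], [0.0, 0.0, -1.0]]
contact_force: [-0.8, -0.1, -0.1]
gripper_width: 0.0
```

Run:
```python
from h import *
from rig import env
rep(env,0,56,51.5)
```

```text
t 3.4 dock mm -0.4 66.2 52.3 F [-0.8 -0.1 -0.1] w 3.423014380037502e-05
shift units [0.0014 0.0408 0.0033] turn 0.001
```

{"method": "play_rows", "body": {
  "targets": [
    [0,0,0.006,0.002,0],
    [0,0,0.012,0.003,0],
    [0,0,0.018,0.003,0],
    [0,0,0.024,0.003,0],
    [0,0,0.03,0.003,0],
    [0,0,0.035,0.003,0],
    [0,0,0.04,0.003,0],
    [0,0,0.04,0.003,0]
  ]
}}

```text
clock: 4.2
position: [0.5692, 0.2142, 0.0515]
orientation: [[0.907, 0.422, -0.001], [0.422, -0.907, 0.001], [-0.0, -0.002, -1.0]]
contact_force: [-3.8, 4.9, 0.9]
gripper_width: -0.0001
```

{"method": "play_rows", "body": {
  "targets": [
    [0,0,0.003,0,0],
    [0,0,0.006,0,0],
    [0,0,0.009,0,0],
    [0,0,0.012,0,0],
    [0,0,0.015,0,0],
    [0,0,0.018,0,0],
    [0,0,0.021,0,0],
    [0,0,0.024,0,0]
  ]
}}

```text
clock: 5.0
position: [0.5726, 0.2066, 0.0515]
orientation: [[0.907, 0.42, 0.0], [0.42, -0.907, -0.0], [0.0, 0.001, -1.0]]
contact_force: [0.1, 0.9, -0.5]
gripper_width: 0.0
```

Run:
```python
from h import *
from rig import env
rep(env,0,48,51.5)
```

```text
t 5.0 dock mm -0.4 49.5 51.5 F [ 0.1  0.9 -0.5] w 2.823723145951951e-05
shift units [0.0016 0.0061 0.    ] turn 0.0003
```

Force rose to 6 N, then dropped to about 0, so the switch seems to have snapped over. I'll raise, go over the handle, open the fingers and check with the wrist camera.

{"method": "play_rows", "body": {
  "targets": [
    [0,0,-0.01,-0.04,0],
    [0,0,-0.01,-0.14,0],
    [0,0,0,-0.28,0],
    [0,0,0.07,-0.38,0],
    [0.5,0,0.17,-0.4,0],
    [1,0,0.28,-0.4,0],
    [1,0,0.36,-0.4,0],
    [1,0,0.398,-0.4,0]
  ]
}}

```text
clock: 5.8
position: [0.615, 0.1148, 0.1525]
orientation: [[0.908, 0.418, 0.001], [0.418, -0.908, -0.001], [0.001, 0.001, -1.0]]
contact_force: [0.5, 0.3, -0.2]
gripper_width: 0.0585
```

Run:
```python
from h import *
from rig import env
d=env.get_image("wrist");cv2.imwrite("pics/wrist2.png",d["color"][:,:,::-1]);np.savez("wrist2.npz",**d)
rep(env,0,-50,76)
K=d["mtx"];T=d["camera_from_world"]
def proj(x,y,z):
    w=np.r_[O+x/1e3*DX+y/1e3*DY,z/1e3,1];c=(T@w)[:3]*[1,-1,-1]
    th=np.arctan2(np.hypot(c[0],c[1]),c[2]);u=c[:2]/np.hypot(c[0],c[1])*th
    return (K[0,0]*u[0]+K[0,2],K[1,1]*u[1]+K[1,2])
for y in(45,33):print("ridge",y,[np.round(proj(x,y,54),1) for x in(-12,12)])
print("handle end y-25",[np.round(proj(x,-25,96),1) for x in(-9,9)])
```

```text
t 5.85 dock mm -0.5 -52.3 152.3 F [ 0.5 -1.6  0.7] w 0.0651812033967274
shift units [ 0.002  -0.0097  0.3051] turn -0.0029
ridge 45 [array([302.4, 100.2]), array([340. , 100.1])]
ridge 33 [array([302.4, 118.4]), array([340. , 118.4])]
handle end y-25 [array([304.9, 219.3]), array([337.9, 219.2])]
```

View pics/wrist2.png

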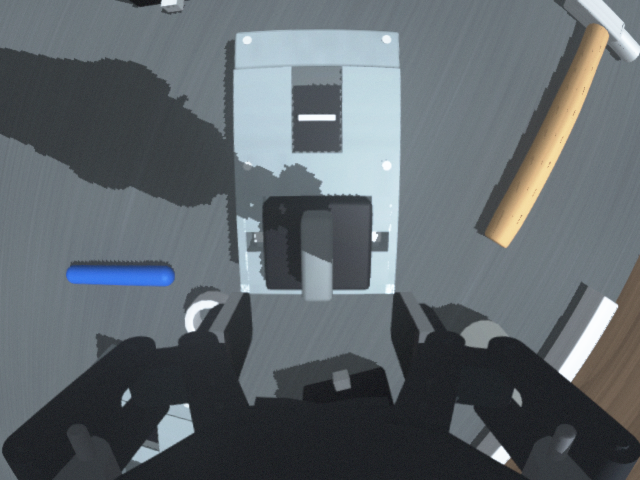

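The ridge is at (317,118), matching the fully locked prediction (row 118.4). The handle's end face is centred at about x=317. I'll descend over the handle with the fingers open.

{"method": "play_rows", "body": {
  "targets": [
    [1,0,-0.003,0.03,-0.003],
    [1,0,-0.006,0.09,-0.003],
    [1,0,-0.009,0.16,-0.003],
    [1,0,-0.009,0.22,-0.003],
    [1,0,-0.009,0.27,-0.003],
    [1,0,-0.009,0.3,-0.003],
    [1,0,-0.009,0.32,-0.003],
    [1,0,-0.009,0.325,-0.003]
  ]
}}

```text
clock: 6.65
position: [0.6132, 0.119, 0.0698]
orientation: [[0.906, 0.423, -0.001], [0.423, -0.906, -0.0], [-0.001, -0.0, -1.0]]
contact_force: [0.7, -0.2, -0.8]
gripper_width: 0.0854
```

{"method": "play_rows", "body": {
  "targets": [
    [1,0,0,0,0],
    [1,0,0,0,0],
    [0.5,0,0,0,0],
    [0.35,0,0,0,0],
    [0.25,0,0,0,0],
    [0.22,0,0,0,0],
    [0.2,0,0,0,0],
    [0.2,0,0,0,0]
  ]
}}

```text
clock: 7.45
position: [0.6124, 0.1186, 0.07]
orientation: [[0.906, 0.423, -0.002], [0.423, -0.906, -0.001], [-0.002, -0.0, -1.0]]
contact_force: [-2.6, -1.5, 0.5]
gripper_width: 0.0176
```

Run:
```python
from h import *
from rig import env
rep(env,0,-50,71)
```

```text
t 7.45 dock mm -1.3 -47.0 70.0 F [-2.6 -1.5  0.5] w 0.017573609264363813
shift units [ 0.005   0.0121 -0.004 ] turn 0.0038
```

Fingers are on the rib (17.6 mm), with a 3 N side load along −x. I'll close fully and ease 1.2 mm in −x.

{"method": "play_rows", "body": {
  "targets": [
    [0,-0.002,0,0,0],
    [0,-0.004,0,0,0],
    [0,-0.005,0,0,0],
    [0,-0.005,0,0,0],
    [0,-0.005,0,0,0],
    [0,-0.005,0,0,0],
    [0,-0.005,0,0,0],
    [0,-0.005,0,0,0]
  ]
}}

```text
clock: 8.25
position: [0.6122, 0.1185, 0.0703]
orientation: [[0.906, 0.423, 0.0], [0.423, -0.906, 0.0], [0.0, 0.0, -1.0]]
contact_force: [0.8, -0.2, -4.4]
gripper_width: 0.0173
```

Run:
```python
from h import *
from rig import env
rep(env,0,-50,71)
```

```text
t 8.25 dock mm -1.4 -47.0 70.3 F [ 0.8 -0.2 -4.4] w 0.017251595138399425
shift units [ 0.0057  0.012  -0.0028] turn 0.0042
```

{"method": "play_rows", "body": {
  "targets": [
    [0,0,0,-0.001,0],
    [0,0,0,-0.002,0],
    [0,0,0,-0.003,0],
    [0,0,0,-0.004,0],
    [0,0,0,-0.005,0],
    [0,0,0,-0.006,0],
    [0,0,0,-0.006,0],
    [0,0,0,-0.006,0]
  ]
}}

```text
clock: 9.05
position: [0.6122, 0.1185, 0.0718]
orientation: [[0.906, 0.423, 0.0], [0.423, -0.906, -0.0], [0.0, 0.0, -1.0]]
contact_force: [0.6, 0.7, -4.0]
gripper_width: 0.017
```

{"method": "play_rows", "body": {
  "targets": [
    [0,0,0,-0.001,0],
    [0,0,0,-0.002,0],
    [0,0,0,-0.003,0],
    [0,0,0,-0.004,0],
    [0,0,0,-0.004,0],
    [0,0,0,-0.004,0],
    [0,0,0,-0.004,0],
    [0,0,0,-0.004,0]
  ]
}}

```text
clock: 9.85
position: [0.6122, 0.1185, 0.0728]
orientation: [[0.906, 0.423, 0.0], [0.423, -0.906, -0.0], [0.0, 0.0, -1.0]]
contact_force: [-0.4, -0.4, -4.2]
gripper_width: 0.0168
```

{"method": "play_rows", "body": {
  "targets": [
    [0,0,0,-0.001,0],
    [0,0,0,-0.002,0],
    [0,0,0,-0.003,0],
    [0,0,0,-0.004,0],
    [0,0,0,-0.004,0],
    [0,0,0,-0.004,0],
    [0,0,0,-0.004,0],
    [0,0,0,-0.004,0]
  ]
}}

```text
clock: 10.65
position: [0.6121, 0.1184, 0.0738]
orientation: [[0.906, 0.423, -0.0], [0.423, -0.906, -0.0], [-0.0, 0.0, -1.0]]
contact_force: [0.3, 0.1, -7.2]
gripper_width: 0.0173
```

Contact with the prongs (about 7 N total).

{"method": "play_rows", "body": {
  "targets": [
    [0,0,0,-0.001,0],
    [0,0,0,-0.002,0],
    [0,0,0,-0.003,0],
    [0,0,0,-0.004,0],
    [0,0,0,-0.004,0],
    [0,0,0,-0.004,0],
    [0,0,0,-0.004,0],
    [0,0,0,-0.004,0]
  ]
}}

```text
clock: 11.45
position: [0.6121, 0.1184, 0.0747]
orientation: [[0.906, 0.423, -0.0], [0.423, -0.906, -0.0], [-0.0, 0.0, -1.0]]
contact_force: [1.2, -1.2, -9.6]
gripper_width: 0.0174
```

{"method": "play_rows", "body": {
  "targets": [
    [0,0,0,-0.001,0],
    [0,0,0,-0.002,0],
    [0,0,0,-0.003,0],
    [0,0,0,-0.004,0],
    [0,0,0,-0.004,0],
    [0,0,0,-0.004,0],
    [0,0,0,-0.004,0],
    [0,0,0,-0.004,0]
  ]
}}

```text
clock: 12.25
position: [0.6121, 0.1184, 0.0757]
orientation: [[0.906, 0.423, -0.0], [0.423, -0.906, -0.0], [-0.0, 0.0, -1.0]]
contact_force: [0.7, -1.6, -12.8]
gripper_width: 0.0171
```

{"method": "play_rows", "body": {
  "targets": [
    [0,0,0,-0.001,0],
    [0,0,0,-0.002,0],
    [0,0,0,-0.003,0],
    [0,0,0,-0.003,0],
    [0,0,0,-0.003,0],
    [0,0,0,-0.003,0],
    [0,0,0,-0.003,0],
    [0,0,0,-0.003,0]
  ]
}}

```text
clock: 13.05
position: [0.6121, 0.1184, 0.0765]
orientation: [[0.906, 0.423, -0.0], [0.423, -0.906, -0.0], [-0.0, 0.0, -1.0]]
contact_force: [2.2, -2.5, -15.5]
gripper_width: 0.017
```

{"method": "play_rows", "body": {
  "targets": [
    [0,0,0,0,0],
    [0,0,0,0,0],
    [0,0,0,0,0],
    [0,0,0,0,0],
    [0,0,0,0,0],
    [0,0,0,0,0],
    [0,0,0,0,0],
    [0,0,0,0,0]
  ]
}}

```text
clock: 13.85
position: [0.6121, 0.1184, 0.0765]
orientation: [[0.906, 0.423, -0.0], [0.423, -0.906, -0.0], [-0.0, 0.0, -1.0]]
contact_force: [0.9, -2.8, -14.9]
gripper_width: 0.0169
```

Held at about 15 N for over a second. Lowering now.

{"method": "play_rows", "body": {
  "targets": [
    [0,0,0,0,0],
    [0,0,0,0.004,0],
    [0,0,0,0.008,0],
    [0,0,0,0.012,0],
    [0,0,0,0.016,0],
    [0,0,0,0.02,0],
    [0,0,0,0.022,0],
    [0,0,0,0.022,0]
  ]
}}

```text
clock: 14.65
position: [0.6122, 0.1189, 0.0712]
orientation: [[0.906, 0.423, 0.0], [0.423, -0.906, 0.0], [0.0, -0.0, -1.0]]
contact_force: [-2.0, 0.0, -3.7]
gripper_width: 0.0173
```

{"method": "play_rows", "body": {
  "targets": [
    [0,0,0,0.001,0],
    [0,0,0,0.002,0],
    [0,0,0,0.003,0],
    [0,0,0,0.004,0],
    [0,0,0,0.004,0],
    [0,0,0,0.004,0],
    [0,0,0,0.004,0],
    [0,0,0,0.004,0]
  ]
}}

```text
clock: 15.45
position: [0.6124, 0.1185, 0.0701]
orientation: [[0.906, 0.423, 0.0], [0.423, -0.906, 0.0], [0.0, 0.0, -1.0]]
contact_force: [-0.1, -0.2, -4.0]
gripper_width: 0.0169
```

{"method": "play_rows", "body": {
  "targets": [
    [0,0,0,0.001,0],
    [0,0,0,0.002,0],
    [0,0,0,0.003,0],
    [0,0,0,0.004,0],
    [0,0,0,0.004,0],
    [0,0,0,0.004,0],
    [0,0,0,0.004,0],
    [0,0,0,0.004,0]
  ]
}}

```text
clock: 16.25
position: [0.6123, 0.1185, 0.0699]
orientation: [[0.906, 0.423, 0.001], [0.423, -0.906, 0.0], [0.001, 0.0, -1.0]]
contact_force: [-3.4, 0.2, 8.1]
gripper_width: 0.0171
```

Seated: the force reversed to +8 N. I'll ease off and open.

{"method": "play_rows", "body": {
  "targets": [
    [0,0,0,-0.001,0],
    [0,0,0,-0.002,0],
    [0.3,0,0,-0.002,0],
    [0.4,0,0,-0.002,0],
    [0.6,0,0,-0.002,0],
    [0.8,0,0,-0.002,0],
    [0.8,0,0,-0.002,0],
    [0.8,0,0,-0.002,0]
  ]
}}

```text
clock: 17.05
position: [0.6122, 0.1185, 0.0695]
orientation: [[0.906, 0.423, 0.0], [0.423, -0.906, -0.0], [0.0, 0.0, -1.0]]
contact_force: [0.8, 0.8, 0.3]
gripper_width: 0.0684
```

{"method": "play_rows", "body": {
  "targets": [
    [0.8,0,0,-0.02,0],
    [0.8,0,0,-0.06,0],
    [0.8,0,0,-0.12,0],
    [0.8,0,0,-0.2,0],
    [0.8,0,0,-0.28,0],
    [0.8,0,0,-0.33,0],
    [0.8,0,0,-0.36,0],
    [0.8,0,0,-0.36,0]
  ]
}}

```text
clock: 17.85
position: [0.6126, 0.1186, 0.1609]
orientation: [[0.906, 0.423, 0.002], [0.423, -0.906, 0.001], [0.002, 0.0, -1.0]]
contact_force: [-0.7, 0.6, 0.2]
gripper_width: 0.0687
```

Run:
```python
from h import *
from rig import env
d=env.get_image("wrist");cv2.imwrite("pics/wrist3.png",d["color"][:,:,::-1])
rep(env,0,-50,76)
```

```text
t 17.9 dock mm -1.4 -47.0 159.9 F [ 0.4  0.3 -0.5] w 0.06859804708833755
shift units [0.0055 0.0121 0.3356] turn 0.0042
```

View pics/wrist3.png

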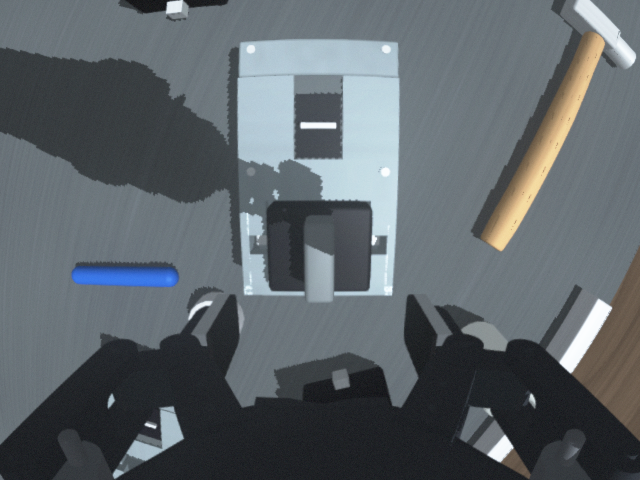

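The ridge is at (318,125), still at the locked end of its window. The pack at (320,247) looks level. I'll do a quick depth check of the seating height, comparing the wrist picture before and now.

Run:
```python
from h import *
from rig import env
def zof(d,u,v):
    K=d["mtx"];T=d["camera_from_world"];R=T[:3,:3]
    a=np.array([(u-K[0,2])/K[0,0],(v-K[1,2])/K[1,1]]);t=np.hypot(*a);n=a/t
    D=np.median(d["depth"][v-3:v+4,u-3:u+4]);p=np.r_[n*np.tan(t),1]*D*[1,-1,-1]
    return round(float((R.T@(p-T[:3,3]))[2]*1e3),1)
a=dict(np.load("wrist2.npz"));b=env.get_image("wrist")
print("before: block",zof(a,285,225),zof(a,350,225),"dock",zof(a,270,150),zof(a,370,150))
print("now: block",zof(b,288,230),zof(b,352,230),"dock",zof(b,270,155),zof(b,370,155))
```

```text
before: block 66.3 66.0 dock 50.3 50.2
now: block 66.1 66.1 dock 50.5 50.2
```

Block top is at 66.1 mm, as before the pull, so the pack is fully seated.

```bash
python3 -c "
from rig import env
print(env.job_done())"
```

```text
the job is handed in; nothing more can be done
None
```

The pack is locked in and pull-tested, and I've handed the job in; no verdict was reported. I used about 18 s of the 64 s allowed.

- **Switch:** I pushed the occupied dock's switch with shut fingers. The force rose to about 6 N, then dropped to zero as it snapped across. The wrist camera shows the ridge at the fully locked end, both before and after the pull.
- **Pull test:** I gripped the handle and pulled straight up. The prongs took load after about 3–4 mm of rise. I held about 15 N for over a second (readings 15.5 and 14.9 N), which is about 11 N on the catch once the pack's weight is taken off.
- **Seating and release:** I lowered the pack until the force reversed to +8 N, eased off, opened the fingers and backed away. The block top measures 66.1 mm on both sides, against 66 mm when seated, and contact force is about zero.

I never touched the empty dock or anything else on the bench, though I took no final picture of the spare switch. No check failed. The two cameras disagreed by about 1–2 mm along the dock's x, which gave a 3 N side load on the grip that I eased off before pulling.

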